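Lock the backing board into the frame that has one

ROBOT

A 6-joint arm with a two-finger parallel gripper is mounted at the origin on the work surface. World frame = base frame: x ahead of the robot, y to its left, z up, the work surface at z = 0. Lengths are in mm, angles in rad, forces in N, time in s.
With the tool pointing down it reaches from about 350 to 975 mm from the base axis. Payload 7.1 kg.
Tool frame: the origin (TCP) lies midway between the tips of the shut fingers; the grasp point (between the pads) lies 19 mm behind it (ctrl.hold_point_z is the distance from the TCP to the grasp point, in mm); x points along the fingers, y is the direction in which the jaws open and shut, and the axes are right-handed (so a half turn about x gives the same grasp; the last joint's range is limited). The gripper opens to 88 mm and grips with 3 to 60 N. Pads are 20 mm wide; open, the fingers measure 115 mm over their backs; the gripper's body (75 mm by 178 mm) begins 61 mm behind the grasp point.
Start: joints at [-1.31, 0.423, 1.63, -0, 1.089, -0.019], TCP at [172.62, -600.672, 222.675] pointing down, gripper open.
Joint ranges: [-3, 3], [-0.9, 2.11], [0.09, 2.58], [-1.31, 4.45], [0.11, 2.69], [-2.54, 2.54]. Speed limits (rad/s): [2.39, 2.39, 3.01, 3.14, 3.14, 3.14].

INTERFACE

Orientations are given as a rotation vector (axis times angle).
In Python, from workcell import ctrl, get_image, calibration gives the robot as it stands.
- The arm moves only by the tool move_arm, never from a script. Its argument "rows" is a list of rows, each a list of 5 numbers: the shift along the world's x, y, z in mm, then the turn about the world's z in rad, then the closure, from -1 (fully open) to 1 (shut). In form: [[tx, ty, tz, roll, jaw], ...]. A call has 1 to 12 rows; each row is the pose to reach, as a shift and turn from the pose measured when the call began; what a row does not reach only later rows make up. A row lasts 1/8 s, in which the tool goes at most 62.5 mm and 10.7 degrees, less where a joint would pass 70% of its speed; a pose out of reach is approached as far as the arm can. A call with a gripper value outside its range is refused whole. The fingers move at their own pace and stop on an object; the grip force is fixed at half the most. Time passes only in rows, so rows that repeat a pose let the fingers close. It gives the time, the measured TCP pose, the force and the opening at its end, in the units of the state.
- ctrl.get_obs(): the state, without advancing time (a new reading comes with each control period).
- get_image(name): name is "scene" or "top"; returns the picture (420x560x3 uint8, blue, green, red); there is no depth.
- calibration(name): a dict with "fx", "fy", "cx", "cy" (pixels), "D" ([k1, k2, p1, p2, k3] as OpenCV has them; the pictures are not rectified), "view" (4x4, takes a point from world to camera coordinates). Camera axes: x right, y up, looking along -z (the intrinsics and any distortion apply to the point x, -y, -z); pixel columns grow to the right and rows downward; lengths in mm; the calibration is good to about 2 mm. A picture is of the moment at which its call begins. calibration takes no time and is no camera call.
- ctrl.close_job(): hands the job in, once; it reports no verdict.
The state is a dict: "t": time; "qpos": joint angles; "qvel": joint speeds; "joint_torque": joint torques, N m; "ee_pos": TCP position; "orientation": TCP orientation; "ft_force": force on the tool from outside, world axes, zero at the start; "moment": the same for the moment, N m; "width": finger opening in mm.
Only numpy, scipy, OpenCV 4.12 (cv2) and the standard library are available. Lean on these libraries where they do the work, as an engineer would, in place of code of your own. Each camera call takes 0.05 s, during which the arm holds its last target.

TASK

Two picture frames lie face down on the bench pad, and only one of them has its brown backing board in. Lock that board in by turning both of that frame's wooden turn buttons fully in, pointing square across the rail onto the board. Leave the other frame's buttons open just as they are, and do not disturb the board or the other things on the bench.

Things in the scene. Friction and masses are not known exactly. Their poses are not given: they have to be found in the camera images.
- frame_a: dark wooden picture frame lying face down, fixed: 240 mm (its x) by 180 mm (its y), 18 mm tall, rails 28 mm wide; recess 184 x 124 mm, 6 mm deep, its floor the white back of the print. Origin: centre of its underside, 4 mm above the table, so the rails' upper face is at z = 22 mm. A turn button sits on each long rail, its screw 76 mm from the frame's middle along its +y (left) or -y (right).
- frame_b: dark wooden picture frame lying face down, fixed: 240 mm (its x) by 180 mm (its y), 18 mm tall, rails 28 mm wide; recess 184 x 124 mm, 6 mm deep, its floor the white back of the print. Origin: centre of its underside, 4 mm above the table, so the rails' upper face is at z = 22 mm. A turn button sits on each long rail, its screw 76 mm from the frame's middle along its +y (left) or -y (right).
- board: brown backing board 181 x 121 x 6 mm, loose, lying in the recess of one of the two frames, flush with its rails and with its long side along the frame's x. Origin: centre of its underside. The frame that it is in is the one whose origin is within a few mm of it horizontally.
- frame_a_left (a joint): turn of the beech turn button on the left rail of frame_a. 0 = arm square across the rail, pointing in; about +-1.57 = arm along the rail, open; + is counter-clockwise from above; range +-1.9. Friction 0.05 N m: stays where left. 15.5 mm wide, 10 mm thick, 41 mm long: round heel 9 mm behind the screw, arm 32 mm ahead of it; underside 1.5 mm, top 11.5 mm above the rail.
- frame_a_left_screw (a point): point on the screw axis of that button (left rail of frame_a), at the height of the button's top face; its x axis points along the arm
- frame_a_left_tip (a point): end of the arm of that button, 32 mm from the screw, at the height of the top face
- frame_a_right (a joint): turn of the beech turn button on the right rail of frame_a. 0 = arm square across the rail, pointing in; about +-1.57 = arm along the rail, open; + is counter-clockwise from above; range +-1.9. Friction 0.05 N m: stays where left. 15.5 mm wide, 10 mm thick, 41 mm long: round heel 9 mm behind the screw, arm 32 mm ahead of it; underside 1.5 mm, top 11.5 mm above the rail.
- frame_a_right_screw (a point): point on the screw axis of that button (right rail of frame_a), at the height of the button's top face; its x axis points along the arm
- frame_a_right_tip (a point): end of the arm of that button, 32 mm from the screw, at the height of the top face
- frame_b_left (a joint): turn of the beech turn button on the left rail of frame_b. 0 = arm square across the rail, pointing in; about +-1.57 = arm along the rail, open; + is counter-clockwise from above; range +-1.9. Friction 0.05 N m: stays where left. 15.5 mm wide, 10 mm thick, 41 mm long: round heel 9 mm behind the screw, arm 32 mm ahead of it; underside 1.5 mm, top 11.5 mm above the rail.
- frame_b_left_screw (a point): point on the screw axis of that button (left rail of frame_b), at the height of the button's top face; its x axis points along the arm
- frame_b_left_tip (a point): end of the arm of that button, 32 mm from the screw, at the height of the top face
- frame_b_right (a joint): turn of the beech turn button on the right rail of frame_b. 0 = arm square across the rail, pointing in; about +-1.57 = arm along the rail, open; + is counter-clockwise from above; range +-1.9. Friction 0.05 N m: stays where left. 15.5 mm wide, 10 mm thick, 41 mm long: round heel 9 mm behind the screw, arm 32 mm ahead of it; underside 1.5 mm, top 11.5 mm above the rail.
- frame_b_right_screw (a point): point on the screw axis of that button (right rail of frame_b), at the height of the button's top face; its x axis points along the arm
- frame_b_right_tip (a point): end of the arm of that button, 32 mm from the screw, at the height of the top face
- dust_brush: flat dusting brush 160 x 42 x 20 mm with a red handle, lying in the recess of the frame that has no board. Origin: centre of its underside
- tape_roll: roll of yellow tape, 90 mm across, 25 mm tall, lying flat on the pad. Origin: centre of its underside
- screwdriver: screwdriver, 200 x 26 mm, orange handle, lying on the pad. Origin: middle of its length, underside
- tack_hammer: hammer 260 mm long, wooden handle, lying on the table. Origin: middle of its length, underside
- blue_tube: aluminium paint tube 105 x 30 x 25 mm with a blue band, lying on the pad. Origin: about its middle, underside
- red_tube: aluminium paint tube 105 x 30 x 25 mm with a red band, lying on the table. Origin: about its middle, underside

How it is judged:
By the outcome, as a careful person would: the job done as asked, in the order asked, and still so for the second after the job is handed in, with the robot touching nothing.
It also fails if it takes over 42 s, if anything falls off the work surface, if the arm or the gripper's body presses on something with over 40 N, if the wrist force passes 120 N, or if a joint passes its speed limit or range.

## Working session

There is one attempt and no reset: what is moved stays moved. The work goes in short steps, Python scripts to look and compute and a tool call to move; the robot and the scene stay as the last step left them, time stands still between calls to the robot, and variables do not carry over. Pictures are saved under pics/ and viewed, and the job is handed in when it is done.

Besides the shell and the picture viewer there is one more tool, called after "Request:" in YAML: its name, and indented under it one key for each argument. move_arm: Moves the arm, as the interface text tells. Its arguments: {"type":"object","properties":{"rows":{"type":"array"}},"required":["rows"]}

```bash
mkdir -p pics; ls; python3 - <<'E'
from workcell import ctrl,get_image,calibration
import cv2
for n in("scene","top"):
    cv2.imwrite(f"pics/{n}0.png",get_image(n)); c=calibration(n); print(n,c)
print(ctrl.get_obs())
E
```

```text
pics
scene {'fx': 474.01539023300984, 'fy': 474.01539023300984, 'cx': 273.68297586846097, 'cy': 209.29939908024065, 'D': array([-0.03948038,  0.        ,  0.        ,  0.        ,  0.        ]), 'view': array([[ 8.38171372e-01,  5.45292646e-01, -1.11661077e-02,
        -4.51544916e+02],
       [-4.03912808e-01,  6.34353052e-01,  6.59128704e-01,
         2.00176360e+02],
       [ 3.66501290e-01, -5.47952676e-01,  7.51947251e-01,
        -1.65936215e+03],
       [ 0.00000000e+00,  0.00000000e+00,  0.00000000e+00,
         1.00000000e+00]])}
top {'fx': 381.70316304487176, 'fy': 381.70316304487176, 'cx': 283.4991475392115, 'cy': 205.16821791843176, 'D': array([-0.01815227,  0.        ,  0.        ,  0.        ,  0.        ]), 'view': array([[-5.87884863e-03, -9.99974142e-01,  4.14183533e-03,
         1.25616487e+00],
       [ 9.95441293e-01, -5.45780434e-03,  9.52199797e-02,
        -5.49719942e+02],
       [-9.51949122e-02,  4.68273776e-03,  9.95447638e-01,
        -1.04015578e+03],
       [ 0.00000000e+00,  0.00000000e+00,  0.00000000e+00,
         1.00000000e+00]])}
{'t': 0.1, 'qpos': array([-1.30999772e+00,  4.23707071e-01,  1.63064273e+00, -4.10077362e-06,
        1.08863752e+00, -1.89839023e-02]), 'qvel': array([ 1.30013130e-04, -2.29102994e-03, -1.04484272e-03,  9.03089741e-05,
       -1.22892251e-03,  5.30731361e-04]), 'joint_torque': array([-1.53720110e-03, -5.45619893e+01, -2.74323303e+01,  6.45843451e-02,
        1.87950575e-02, -2.91827337e-05]), 'ee_pos': array([ 172.48810171, -600.17487094,  222.00380411]), 'orientation': array([ 2.07194593,  0.29322819, -2.07230548]), 'ft_force': array([0.11556744, 0.2262639 , 0.74601407]), 'moment': array([-0.01272126,  0.00749607, -0.02858881]), 'width': 88.22834649509959}
```

View pics/top0.png

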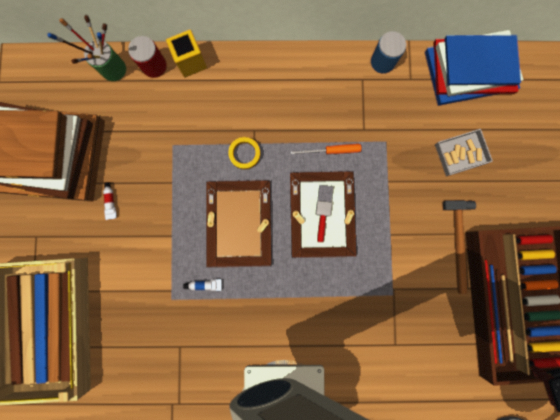

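View pics/scene0.png

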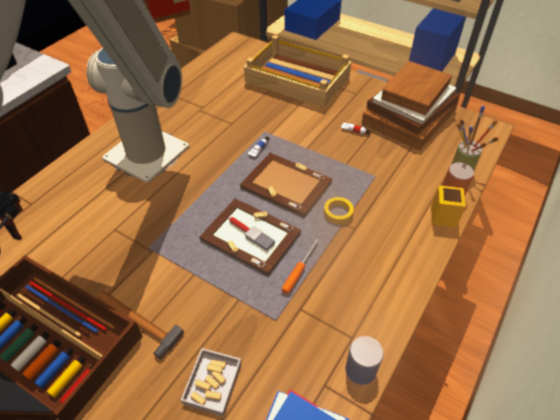

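```bash
cat > h.py <<'E'
import numpy as np,cv2
from workcell import ctrl,get_image,calibration
def p2w(n,uv,z):
    c=calibration(n);K=np.array([[c['fx'],0,c['cx']],[0,c['fy'],c['cy']],[0,0,1]])
    p=cv2.undistortPoints(np.array(uv,float).reshape(-1,1,2),K,c['D'])[:,0]
    d=np.c_[p[:,0],-p[:,1],-np.ones(len(p))];V=c['view'];R=V[:3,:3];o=-R.T@V[:3,3];d=d@R
    return o+d*((z-o[2])/d[:,2])[:,None]
def w2p(n,X):
    c=calibration(n);K=np.array([[c['fx'],0,c['cx']],[0,c['fy'],c['cy']],[0,0,1]])
    X=np.array(X,float).reshape(-1,3);q=X@c['view'][:3,:3].T+c['view'][:3,3]
    q=q*[1,-1,-1]
    return cv2.projectPoints(q.reshape(-1,1,3),np.zeros(3),np.zeros(3),K,c['D'])[0][:,0]
E
python3 - <<'E'
import cv2
a=cv2.imread('pics/top0.png')
cv2.imwrite('pics/topL.png',cv2.resize(a[60:280,100:330],None,fx=2.7,fy=2.7,interpolation=cv2.INTER_CUBIC))
cv2.imwrite('pics/topR.png',cv2.resize(a[60:280,240:470],None,fx=2.7,fy=2.7,interpolation=cv2.INTER_CUBIC))
E
```

```text
(no output)
```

The board is in the left frame of the top picture (about px 239,223). The right frame holds the brush. I'll zoom in next.

```bash
python3 - <<'E'
import cv2
a=cv2.imread('pics/top0.png')
cv2.imwrite('pics/z1.png',cv2.resize(a[170:275,195:285],None,fx=6.5,fy=5.7,interpolation=cv2.INTER_CUBIC))
a=cv2.imread('pics/scene0.png')
cv2.imwrite('pics/z2.png',cv2.resize(a[145:220,230:340],None,fx=7,fy=7,interpolation=cv2.INTER_CUBIC))
from h import *
print(p2w('top',[[211,219],[264,226],[239,223],[207,182],[270,181],[208,266],[272,265]],33))
E
```

```text
[[511.73695351 198.92521668  33.        ]
 [491.58335439  52.34557105  33.        ]
 [500.2508804  121.4079949   33.        ]
 [615.22260009 211.37047933  33.        ]
 [617.07904261  35.46519164  33.        ]
 [383.05933725 205.65137922  33.        ]
 [384.80881276  30.59120829  33.        ]]
```

View pics/z1.png

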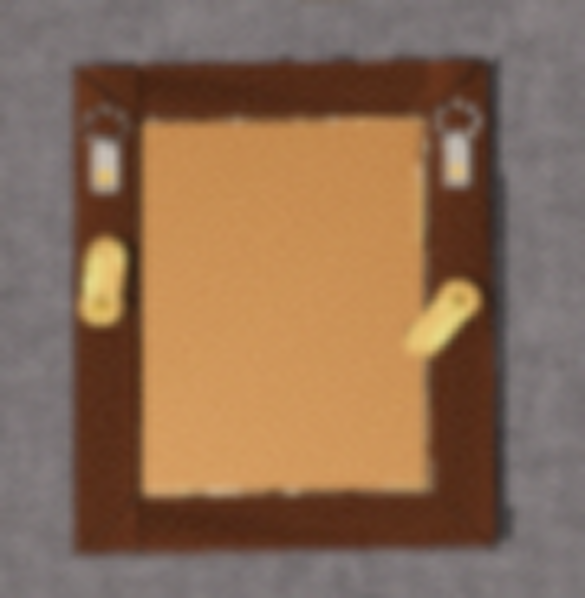

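View pics/z2.png

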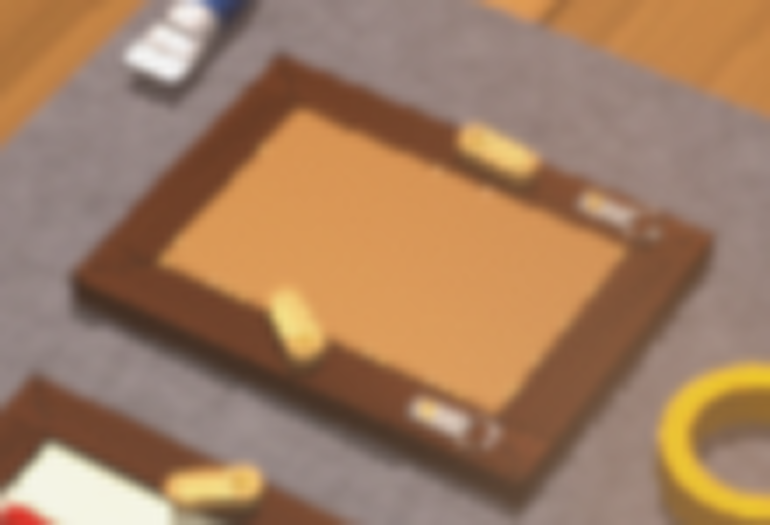

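```bash
python3 - <<'E'
from h import *
z=lambda L:[[x/6.5+195,y/5.7+170] for x,y in L]
c=p2w('top',z([(77,66),(492,62),(497,547),(78,550)]),22)
print('corners',c.round(1)); m=c.mean(0);print(m)
d=c[0]+c[1]-c[2]-c[3]; print('yaw',np.arctan2(d[1],d[0]),np.linalg.norm(d)/2,np.linalg.norm(c[0]-c[1]))
i=p2w('top',z([(142,118),(422,118),(430,493),(142,493)]),22);print('recess',i.round(1),i.mean(0))
th=np.arctan2(d[1],d[0]);n=np.array([-np.sin(th),np.cos(th)])
print('screws pred',m[:2]+76*n,m[:2]-76*n)
print('btn',p2w('top',z([(102,303),(106,240),(460,297),(415,345)]),33.5).round(1))
y=lambda L:[[x/7+230,y/7+145] for x,y in L]
print('scene corners',p2w('scene',y([(78,272),(283,57),(712,238),(518,490)]),22).round(1))
print('scene btn',p2w('scene',y([(535,152),(470,128),(303,345),(285,298)]),33.5).round(1))
E
```

```text
corners [[618.2 214.   22. ]
 [619.2  33.8  22. ]
 [381.5  32.4  22. ]
 [381.  210.5  22. ]]
[499.97793883 122.68197917  22.        ]
yaw 0.010434551058299053 237.40477724299186 180.14764907133969
recess [[592.1 185.5  22. ]
 [591.4  64.2  22. ]
 [407.7  60.8  22. ]
 [408.3 183.6  22. ]] [499.86283221 123.52746357  22.        ]
screws pred [499.18492734 198.67784177] [500.77095032  46.68611657]
btn [[500.2 199.5  33.5]
 [530.8 198.2  33.5]
 [502.3  47.4  33.5]
 [479.2  66.5  33.5]]
scene corners [[389.5  38.3  22. ]
 [388.5 210.9  22. ]
 [624.  213.3  22. ]
 [626.6  33.4  22. ]]
scene btn [[531.7 208.3  33.5]
 [497.6 206.   33.5]
 [507.5  46.4  33.5]
 [484.9  66.3  33.5]]
```

```bash
python3 - <<'E'
from h import *
from scipy.spatial.transform import Rotation as R
o=ctrl.get_obs();M=R.from_rotvec(o['orientation']).as_matrix();print(M.round(3), np.arctan2(M[1,1],M[0,1]))
E
```

```text
[[-0.     0.276 -0.961]
 [ 0.001 -0.961 -0.276]
 [-1.    -0.001 -0.   ]] -1.291011898271902
```

Request:
move_arm:
  rows:
    - [30, 60, 0, 0.18, 0]
    - [60, 120, 0, 0.36, 0]
    - [90, 180, 0, 0.54, 0]
    - [120, 240, 0, 0.72, 0]
    - [150, 300, 0, 0.9, 0]
    - [180, 360, 0, 1.08, 0]
    - [210, 420, 0, 1.26, 0.18]
    - [240, 475, 0, 1.44, 0.18]
    - [270, 530, 0, 1.62, 0.18]
    - [300, 590, 0, 1.8, 0.18]
    - [329, 647, 0, 1.98, 0.18]
    - [329, 647, 0, 2.17, 0.18]

```text
t: 1.6
ee_pos: [502.2, 49.4, 221.8]
orientation: [0.536, 1.504, -0.538]
ft_force: [-0.0, 0.1, -0.3]
width: 35.8
```

Request:
move_arm:
  rows:
    - [0, -2, -40, 0, 0.18]
    - [0, -2, -80, 0, 0.18]
    - [-0.5, -2.4, -120, 0, 0.18]
    - [-0.5, -2.4, -160, 0, 0.18]
    - [-0.5, -2.4, -160, 0, 0.18]
    - [-0.5, -2.4, -160, 0, 0.18]

```text
t: 2.35
ee_pos: [502.3, 47.1, 62.7]
orientation: [0.536, 1.503, -0.538]
ft_force: [0.2, 0.3, 0.5]
width: 36.0
```

```bash
cat > look.py <<'E'
import sys
from h import *
from scipy.spatial.transform import Rotation as R
o=ctrl.get_obs();M=R.from_rotvec(o['orientation']).as_matrix();print(o['t'],o['ee_pos'].round(1),'yaw',np.arctan2(M[1,1],M[0,1]).round(4),'tilt',M[:,0].round(3),o['ft_force'].round(1),o['moment'].round(2),o['width'].round(1))
k=sys.argv[1]
a=get_image('top');b=get_image('scene')
cv2.imwrite(f'pics/t{k}.png',a);cv2.imwrite(f'pics/s{k}.png',b)
A=cv2.resize(a[170:275,195:285],(380,443),interpolation=cv2.INTER_CUBIC)
B=cv2.resize(b[140:215,235:335],(420,315),interpolation=cv2.INTER_CUBIC)
c=np.zeros((443,800,3),np.uint8);c[:,:380]=A;c[:315,380:]=B;cv2.imwrite(f'pics/c{k}.png',c)
E
python3 look.py 1
```

```text
Traceback (most recent call last):
  File "look.py", line 4, in <module>
    o=ctrl.get_obs();M=R.from_rotvec(o['orientation']).as_matrix();print(o['t'],o['ee_pos'].round(1),'yaw',np.arctan2(M[1,1],M[0,1]).round(4),'tilt',M[:,0].round(3),o['ft_force'].round(1),o['moment'].round(2),o['width'].round(1))
                                                                                                                                                                                                                 ^^^^^^^^^^^^^^^^
AttributeError: 'float' object has no attribute 'round'
```

```bash
sed -i "s/o\['width'\].round(1)/round(o['width'],1)/" look.py; python3 look.py 1
```

```text
2.35 [502.3  47.1  62.7] yaw 0.8847 tilt [-0.    -0.001 -1.   ] [0.2 0.3 0.5] [-0.02 -0.13  0.  ] 36.0
```

View pics/c1.png

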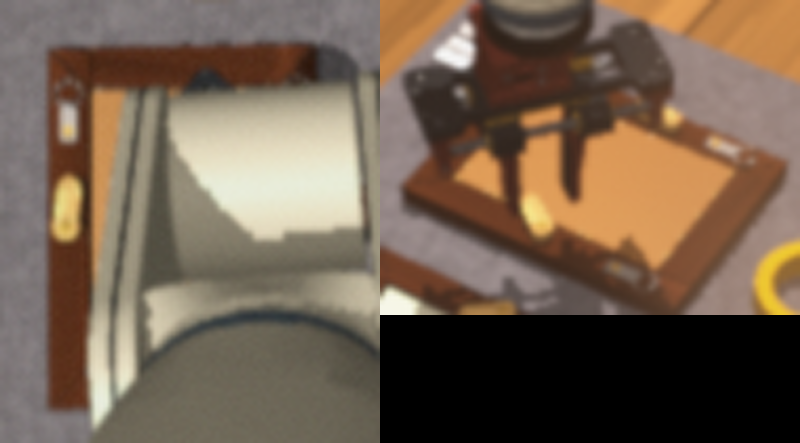

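```bash
python3 - <<'E'
from h import *
P=w2p('scene',[[502.3,47.1,62.7],[502.3,47.1,33.5],[501,47,33.5]]);print(P,(P-[235,140])*4.2+[380,0])
E
```

```text
[[271.87426966 186.96994573]
 [272.00581394 193.48238491]
 [271.63894535 193.338698  ]] [[534.87193257 197.27377208]
 [535.42441854 224.62601661]
 [533.88357045 224.02253161]]
```

Request:
move_arm:
  rows:
    - [-1, 0, -15, 0, 0.18]
    - [-1, 0, -30, 0, 0.18]
    - [-1, 0, -36, 0, 0.18]
    - [-1, 0, -36, 0, 0.18]
    - [-1, 0, -36, 0, 0.35]
    - [-1, 0, -36, 0, 0.45]
    - [-1, 0, -36, 0, 0.5]

```text
t: 3.32
ee_pos: [502.2, 47.1, 27.7]
orientation: [0.537, 1.501, -0.537]
ft_force: [0.3, 0.6, 0.7]
width: 21.9
```

Request:
move_arm:
  rows:
    - [-0.7, 0, 0, 0, 0.54]
    - [-0.7, 0, 0, 0, 0.58]
    - [-0.7, 0, 0, 0, 0.61]
    - [-0.7, 0, 0, 0, 0.61]

```text
t: 3.82
ee_pos: [502.0, 47.6, 27.9]
orientation: [0.538, 1.5, -0.536]
ft_force: [0.1, 4.6, 0.0]
width: 17.2
```

Request:
move_arm:
  rows:
    - [-0.5, 0.5, 0, -0.12, 0.61]
    - [-0.5, 0.5, 0, -0.24, 0.61]
    - [-0.5, 0.5, 0, -0.36, 0.61]
    - [-0.5, 0.5, 0, -0.48, 0.61]

```text
t: 4.32
ee_pos: [501.6, 48.4, 27.9]
orientation: [0.909, 1.369, -0.908]
ft_force: [0.4, 2.9, -0.1]
width: 16.6
```

Request:
move_arm:
  rows:
    - [0, 0, 0, -0.14, 0.61]
    - [0, 0, 0, -0.28, 0.61]
    - [0, 0, 0, -0.4, 0.61]
    - [0, 0, 0, -0.43, 0.63]
    - [0, 0, 0, -0.43, 0.63]
    - [0, 0, 0, -0.43, 0.63]

```text
t: 5.08
ee_pos: [501.3, 48.4, 27.8]
orientation: [1.229, 1.192, -1.23]
ft_force: [-1.0, 1.8, 1.6]
width: 16.3
```

```bash
python3 look.py 2
```

```text
5.075 [501.3  48.4  27.8] yaw -0.028 tilt [ 0.002 -0.003 -1.   ] [-1.   1.8  1.6] [0.34 0.16 0.1 ] 16.3
```

View pics/c2.png

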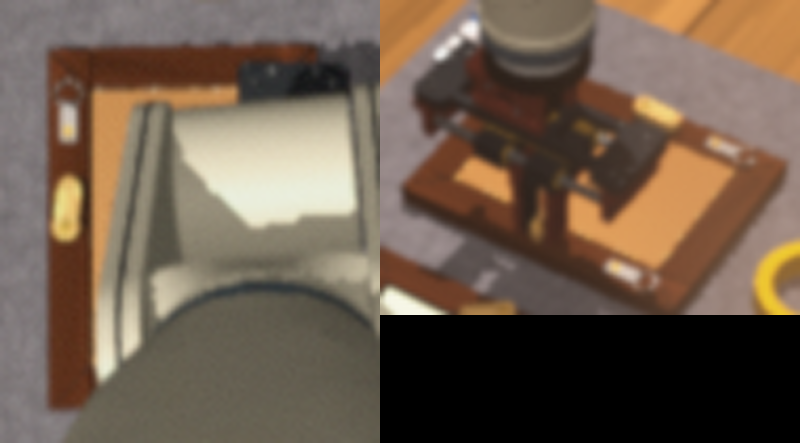

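Request:
move_arm:
  rows:
    - [0, 0, 0, 0.02, 0.64]
    - [0, 0, 0, 0.035, 0.66]
    - [0, 0, 0, 0.035, 0.68]
    - [0, 0, 0, 0.035, 0.68]

```text
t: 5.68
ee_pos: [501.5, 48.4, 27.9]
orientation: [1.204, 1.209, -1.204]
ft_force: [-0.1, -0.1, 1.2]
width: 15.3
```

```bash
sed 's/^k=.*/sys.exit()/' look.py > st.py; python3 st.py
```

```text
5.675 [501.5  48.4  27.9] yaw 0.0064 tilt [ 0.002 -0.003 -1.   ] [-0.1 -0.1  1.2] [ 0.04 -0.07  0.03] 15.3
```

Request:
move_arm:
  rows:
    - [0, 0, 0, 0, 0.2]
    - [0, 0, 0, 0, 0.2]
    - [0, 0, 15, 0, 0.2]
    - [0, 0, 35, 0, 0.2]
    - [0, 30, 40, 0.15, 0.2]
    - [0, 70, 40, 0.3, 0.2]
    - [0, 110, 40, 0.45, 0.2]
    - [-1.5, 140, 40, 0.6, 0.2]
    - [-1.5, 151, 40, 0.75, 0.2]
    - [-1.5, 151, 40, 0.9, 0.2]
    - [-1.5, 151, 40, 1.05, 0.2]
    - [-1.5, 151, 40, 1.2, 0.2]

```text
t: 7.18
ee_pos: [500.2, 199.6, 68.9]
orientation: [0.283, 1.549, -0.28]
ft_force: [0.3, -0.4, -0.2]
width: 35.1
```

Request:
move_arm:
  rows:
    - [0, 0, 0, 0.15, 0.2]
    - [0, 0, 0, 0.3, 0.2]
    - [0, 0, 0, 0.345, 0.2]
    - [0, 0, 0, 0.345, 0.2]

```text
t: 7.68
ee_pos: [500.5, 199.7, 69.8]
orientation: [0.014, 1.566, -0.009]
ft_force: [-0.7, 0.3, 0.1]
width: 34.8
```

```bash
python3 look.py 3
```

```text
7.675 [500.5 199.7  69.8] yaw 1.5561 tilt [ 0.004  0.003 -1.   ] [-0.7  0.3  0.1] [ 0.03 -0.13  0.  ] 34.8
```

View pics/c3.png

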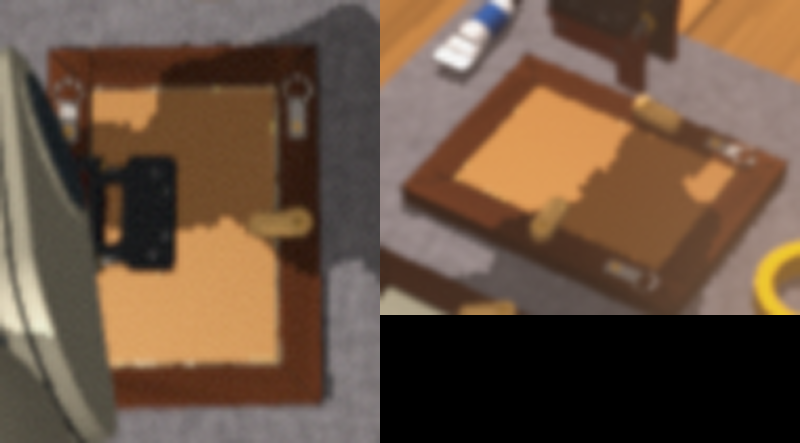

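The right button now looks square (its arm runs from 310,220 to 250,222 in the crop). Next is the left one.

Request:
move_arm:
  rows:
    - [0, 0, -15, 0, 0.2]
    - [0, 0, -30, 0, 0.2]
    - [0, 0, -42, 0, 0.2]
    - [0, 0, -42, 0, 0.4]
    - [0, 0, -42, 0, 0.5]
    - [0, 0, -42, 0, 0.54]
    - [0, 0, -42, 0, 0.58]
    - [0, 0, -42, 0, 0.6]
    - [0, 0, -42, 0, 0.6]

```text
t: 8.9
ee_pos: [500.7, 200.2, 27.9]
orientation: [0.015, 1.566, -0.009]
ft_force: [-1.1, 4.7, 0.9]
width: 17.7
```

Request:
move_arm:
  rows:
    - [-0.5, 0.7, 0, -0.15, 0.61]
    - [-0.5, 0.7, 0, -0.3, 0.61]
    - [-0.5, 0.7, 0, -0.45, 0.61]
    - [-0.5, 0.7, 0, -0.6, 0.61]
    - [-0.5, 0.7, 0, -0.75, 0.61]

```text
t: 9.52
ee_pos: [499.9, 201.0, 27.9]
orientation: [0.603, 1.48, -0.6]
ft_force: [-1.9, 2.7, 0.1]
width: 16.9
```

```bash
python3 st.py
```

```text
9.525 [499.9 201.   27.9] yaw 0.8008 tilt [ 0.006 -0.001 -1.   ] [-1.9  2.7  0.1] [0.59 0.09 0.03] 16.9
```

Request:
move_arm:
  rows:
    - [0, 0, 0, -0.15, 0.61]
    - [0, 0, 0, -0.3, 0.61]
    - [0, 0, 0, -0.45, 0.61]
    - [0, 0, 0, -0.6, 0.61]
    - [0, 0, 0, -0.75, 0.61]
    - [0, 0, 0, -0.82, 0.63]
    - [0, 0, 0, -0.82, 0.63]
    - [0, 0, 0, -0.79, 0.65]
    - [0, 0, 0, -0.79, 0.68]
    - [0, 0, 0, -0.79, 0.68]

```text
t: 10.78
ee_pos: [499.7, 201.1, 27.8]
orientation: [1.199, 1.209, -1.201]
ft_force: [-2.9, 4.0, 0.9]
width: 14.8
```

```bash
python3 st.py
```

```text
10.775 [499.7 201.1  27.8] yaw 0.0112 tilt [ 0.003 -0.005 -1.   ] [-2.9  4.   0.9] [0.59 0.33 0.07] 14.8
```

Gripped and square. Release, raise and move clear to look.

Request:
move_arm:
  rows:
    - [0, 0, 0, 0, 0.2]
    - [0, 0, 0, 0, 0.2]
    - [0, 0, 15, 0, 0.2]
    - [0, 0, 40, 0, 0.2]
    - [0, 0, 90, 0, 0.2]
    - [0, 0, 150, 0, 0.2]
    - [0, -50, 190, 0, 0.2]
    - [0, -110, 190, 0, 0.2]
    - [0, -170, 190, 0, 0.2]
    - [0, -230, 190, 0, 0.2]
    - [-20, -290, 190, 0, 0.2]
    - [-40, -350, 190, 0, 0.2]

```text
t: 12.28
ee_pos: [459.5, -149.4, 219.0]
orientation: [1.199, 1.207, -1.2]
ft_force: [0.5, -0.7, -0.3]
width: 35.3
```

Request:
move_arm:
  rows:
    - [-20, -60, 0, 0, 0.2]
    - [-50, -120, 0, 0, 0.2]
    - [-80, -180, 0, 0, 0.2]
    - [-110, -240, 0, 0, 0.2]
    - [-140, -300, 0, 0, 0.2]
    - [-170, -340, 0, 0, 0.2]
    - [-170, -340, 0, 0, 0.2]
    - [-170, -340, 0, 0, 0.2]

```text
t: 13.28
ee_pos: [289.2, -489.3, 219.4]
orientation: [1.2, 1.207, -1.201]
ft_force: [0.1, 0.9, 0.1]
width: 35.4
```

```bash
python3 look.py 4; python3 - <<'E'
import cv2
a=cv2.imread('pics/t4.png')
cv2.imwrite('pics/z4.png',cv2.resize(a[165:275,195:365],None,fx=4.7,fy=4.7,interpolation=cv2.INTER_CUBIC))
E
```

```text
13.275 [ 289.2 -489.3  219.4] yaw 0.0098 tilt [ 0.005 -0.005 -1.   ] [0.1 0.9 0.1] [-0.03 -0.07  0.01] 35.4
```

View pics/z4.png

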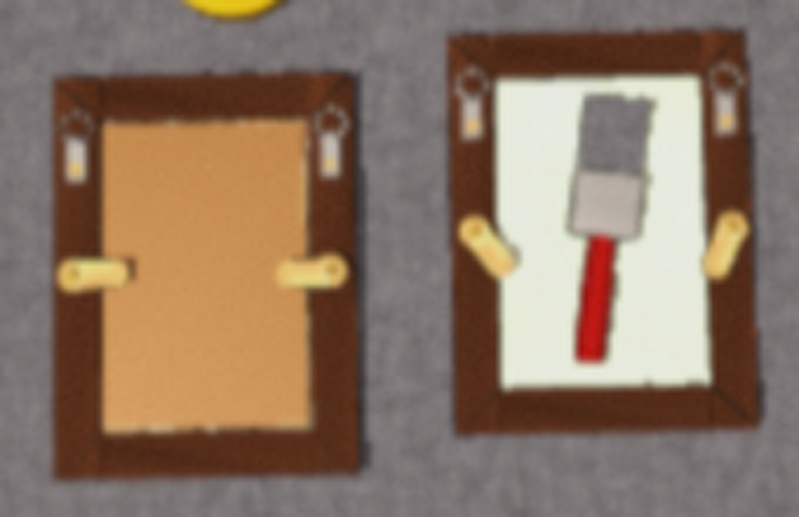

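View pics/t4.png

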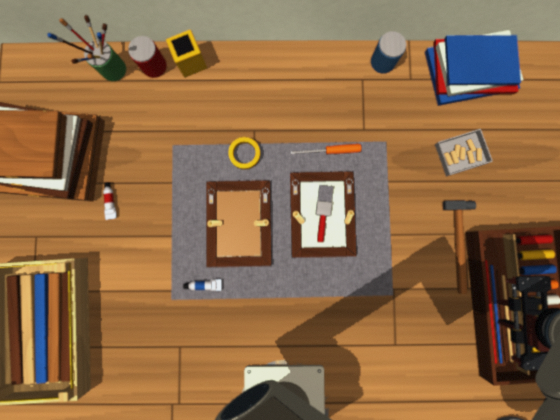

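```bash
python3 - <<'E'
from h import *
a=cv2.imread('pics/t4.png');h=cv2.cvtColor(a,cv2.COLOR_BGR2HSV)
print(h[223,212],h[223,262],h[223,240])
m=((h[...,0]>=18)&(h[...,0]<=32)&(h[...,2]>150)&(h[...,1]>70)).astype(np.uint8)
for x0,x1 in((205,232),(248,275)):
    s=np.zeros_like(m);s[214:232,x0:x1]=m[214:232,x0:x1]
    n,l,st,c=cv2.connectedComponentsWithStats(s);k=1+np.argmax(st[1:,4])
    v,u=np.nonzero(l==k);X=p2w('top',np.c_[u,v],33.5)[:,:2]
    d=X-X.mean(0);w=np.linalg.svd(d)[2][0];print(len(u),X.mean(0),'angle from y',np.arctan(-w[0]/w[1]),np.ptp(d@w))
E
```

```text
[ 23 114 225] [ 23 114 230] [ 15 146 204]
87 [501.35896971 189.30783508] angle from y 0.03513780310436221 38.77688065726668
87 [501.10501411  61.64404253] angle from y 0.08104139653037344 39.18647294837359
```

```bash
python3 - <<'E'
from h import *
ims=[get_image('top').astype(float) for _ in range(3)]
a=np.mean(ims,0)
A=cv2.resize(a[205:240,200:280],None,fx=8,fy=8,interpolation=cv2.INTER_CUBIC)
# green-channel (board 0..rail dark): print columns
G=a[...,1]
for r in range(216,231): print(r,G[r,205:228].astype(int),G[r,250:276].astype(int))
for nm,xs in(('L',range(210,220)),('R',range(256,268))):
    top=[];bot=[]
    for x in xs:
        c=cv2.resize(G[212:236,x:x+1],(1,24*10),interpolation=cv2.INTER_CUBIC)[:,0]
        k=np.argmax(c);bgt=np.median(G[212:217,x]);bgb=np.median(G[230:235,x])
        t=k
        while c[t]>(c[k]+bgt)/2:t-=1
        b=k
        while c[b]>(c[k]+bgb)/2:b+=1
        top.append(212+t/10-.45);bot.append(212+b/10-.45)
    xs=np.array(xs)
    for n,e in(('top',top),('bot',bot)):
        p=np.polyfit(xs,e,1);uv=np.c_[xs[[0,-1]],np.polyval(p,xs[[0,-1]])];X=p2w('top',uv,33.5)
        d=X[0]-X[1];print(nm,n,np.round(e,1),'angle',np.arctan2(-d[0],d[1]).round(3))
E
```

```text
216 [108  77  54  48  46  47  46  44  43  44  46  76 129 146 147 146 147 146
 146 145 146 147 145] [143 142 141 141 141 141 141 140 141 131  97  61  47  46  45  45  44  43
  43  41  46  61  80 107 115 116]
217 [107  76  55  48  48  46  45  45  43  44  45  75 129 145 146 147 147 145
 146 146 146 146 145] [143 143 142 142 143 143 142 140 140 131  93  60  47  47  46  46  44  41
  39  43  47  61  81 109 115 114]
218 [107  76  53  50  49  47  47  45  45  43  46  75 126 142 145 144 142 142
 142 147 146 145 145] [144 142 142 143 142 142 139 138 137 127  90  59  54  61  68  69  63  49
  39  41  47  61  80 110 117 114]
219 [106  75  55  59  69  74  75  74  73  73  73  89 123 137 141 134 127 122
 128 142 145 148 146] [143 143 142 142 145 145 143 133 128 119  96  81  87 109 127 127 114  83
  47  37  44  61  81 110 117 116]
220 [108  77  67  96 124 136 142 148 150 150 150 150 158 162 161 147 121  96
 101 135 147 146 146] [143 142 143 144 153 161 165 152 144 141 136 134 144 167 177 168 160 133
  80  41  41  57  80 108 118 117]
221 [110  81  91 143 172 175 187 202 207 206 204 204 203 200 194 183 1
[... 1633 characters left out ...]
0 149 150 151 149 149
 150 149 149 149 148] [146 145 145 144 145 146 146 144 143 130  81  51  47  47  43  44  44  44
  44  45  46  59  81 111 116 118]
230 [108  73  54  47  46  46  45  43  44  45  43  69 131 149 151 150 149 149
 150 151 149 150 152] [146 145 146 145 144 144 145 144 142 129  82  52  46  45  42  43  43  43
  45  44  49  60  81 110 115 114]
L top [219.6 219.6 219.8 219.8 219.8 219.8 219.8 220.2 220.2 220.2] angle -0.077
L bot [226.6 226.6 226.2 226.  225.8 225.6 225.4 225.  224.8 225. ] angle 0.2
R top [220.  220.6 220.8 220.8 220.2 220.  219.8 219.2 219.  218.8 219.  219.4] angle 0.156
R bot [225.4 225.4 225.4 225.2 225.4 225.6 225.8 225.6 225.6 225.6 225.6 225. ] angle -0.015
```

The buttons look tapered, so the squeeze at the heel may not have squared them exactly; estimates put them about 0.05 rad short. There's plenty of time, so I'll centre each arm by gripping near its tip, exactly in line with the screw x found by the centred heel grips.

Request:
move_arm:
  rows:
    - [22, 58, 0, 0, 0.2]
    - [44, 116, 0, 0, 0.2]
    - [66, 174, 0, 0, 0.2]
    - [88, 232, 0, 0, 0.2]
    - [110, 290, 0, 0, 0.2]
    - [132, 348, 0, 0, 0.2]
    - [154, 406, 0, 0, 0.2]
    - [176, 464, 0, 0, 0.2]
    - [198, 522, 0, 0, 0.2]
    - [212, 560, 0, 0, 0.2]
    - [212, 560, 0, 0, 0.2]

```text
t: 14.9
ee_pos: [502.8, 74.9, 219.3]
orientation: [1.194, 1.211, -1.194]
ft_force: [-0.9, 0.0, 0.0]
width: 35.2
```

```bash
python3 st.py
```

```text
14.9 [502.8  74.9 219.3] yaw 0.0186 tilt [ 0.005 -0.005 -1.   ] [-0.9  0.   0. ] [-0.04 -0.06 -0.02] 35.2
```

Request:
move_arm:
  rows:
    - [-1.7, -4, -50, -0.006, 0.2]
    - [-1.7, -4, -100, -0.006, 0.2]
    - [-1.7, -4, -150, -0.006, 0.2]
    - [-1.7, -4, -175, -0.006, 0.2]
    - [-1.7, -4, -191, -0.006, 0.2]
    - [-1.7, -4, -191, -0.006, 0.2]
    - [-1.7, -4, -191, -0.006, 0.2]

```text
t: 15.78
ee_pos: [501.8, 70.8, 29.3]
orientation: [1.2, 1.207, -1.197]
ft_force: [1.0, 0.8, 0.2]
width: 35.1
```

```bash
python3 st.py
```

```text
15.775 [501.8  70.8  29.3] yaw 0.0126 tilt [ 0.007 -0.005 -1.   ] [1.  0.8 0.2] [ 0.05 -0.11  0.01] 35.1
```

Request:
move_arm:
  rows:
    - [-0.9, 0, -1, 0, 0.5]
    - [-0.9, 0, -1, 0, 0.58]
    - [-0.9, 0, -1, 0, 0.62]
    - [-0.9, 0, -1, 0, 0.66]
    - [-0.9, 0, -1, 0, 0.7]
    - [-0.9, 0, -1, 0, 0.73]
    - [-0.9, 0, -1, 0, 0.73]

```text
t: 16.65
ee_pos: [500.9, 71.0, 28.4]
orientation: [1.2, 1.207, -1.197]
ft_force: [-2.1, 0.9, 6.5]
width: 15.0
```

```bash
python3 st.py
```

```text
16.65 [500.9  71.   28.4] yaw 0.0125 tilt [ 0.007 -0.005 -1.   ] [-2.1  0.9  6.5] [0.16 0.34 0.02] 15.0
```

Width at the tip is also 15.0 mm, so the sides are parallel and the pads have squared this button to yaw 0.0125. The same for the left.

Request:
move_arm:
  rows:
    - [0, 0, 0, 0, 0.2]
    - [0, 0, 0, 0, 0.2]
    - [0, 0, 15, 0, 0.2]
    - [0, 0, 35, 0, 0.2]
    - [-0.5, 35, 40, 0, 0.2]
    - [-1, 70, 40, 0, 0.2]
    - [-1.2, 104.5, 40, 0, 0.2]
    - [-1.2, 104.5, 40, 0, 0.2]
    - [-1.2, 104.5, 15, 0, 0.2]
    - [-1.2, 104.5, 0, 0, 0.2]
    - [-1.2, 104.5, 0, 0, 0.2]

```text
t: 18.02
ee_pos: [498.8, 174.5, 27.6]
orientation: [1.199, 1.208, -1.2]
ft_force: [-0.5, -0.3, 0.1]
width: 35.1
```

```bash
python3 st.py
```

```text
18.025 [498.8 174.5  27.6] yaw 0.0118 tilt [ 0.004 -0.005 -1.   ] [-0.5 -0.3  0.1] [-0.06 -0.07 -0.03] 35.1
```

Request:
move_arm:
  rows:
    - [0.8, 0.5, 0.5, 0, 0.5]
    - [0.8, 0.5, 0.5, 0, 0.58]
    - [0.8, 0.5, 0.5, 0, 0.62]
    - [0.8, 0.5, 0.5, 0, 0.66]
    - [0.8, 0.5, 0.5, 0, 0.7]
    - [0.8, 0.5, 0.5, 0, 0.73]
    - [0.8, 0.5, 0.5, 0, 0.73]

```text
t: 18.9
ee_pos: [500.3, 175.0, 28.6]
orientation: [1.199, 1.207, -1.199]
ft_force: [1.9, -2.5, 4.9]
width: 15.0
```

```bash
python3 st.py
```

```text
18.9 [500.3 175.   28.6] yaw 0.0118 tilt [ 0.006 -0.005 -1.   ] [ 1.9 -2.5  4.9] [-0.52 -0.48 -0.02] 15.0
```

Request:
move_arm:
  rows:
    - [0, 0, 0, 0, 0.2]
    - [0, 0, 0, 0, 0.2]
    - [0, 0, 15, 0, 0.2]
    - [0, 0, 40, 0, 0.2]
    - [0, 0, 90, 0, 0.2]
    - [0, 0, 150, 0, 0.2]
    - [0, -50, 190, 0, 0.2]
    - [0, -110, 190, 0, 0.2]
    - [0, -170, 190, 0, 0.2]
    - [0, -230, 190, 0, 0.2]
    - [-20, -290, 190, 0, 0.2]
    - [-40, -350, 190, 0, 0.2]

```text
t: 20.4
ee_pos: [459.9, -175.2, 219.4]
orientation: [1.199, 1.206, -1.198]
ft_force: [0.5, -0.9, 0.3]
width: 35.3
```

Request:
move_arm:
  rows:
    - [-20, -60, 0, 0, 0.2]
    - [-50, -120, 0, 0, 0.2]
    - [-80, -180, 0, 0, 0.2]
    - [-110, -240, 0, 0, 0.2]
    - [-140, -300, 0, 0, 0.2]
    - [-140, -300, 0, 0, 0.2]

```text
t: 21.15
ee_pos: [318.3, -477.7, 220.2]
orientation: [1.201, 1.204, -1.201]
ft_force: [0.9, -0.5, 0.6]
width: 35.1
```

```bash
python3 look.py 5; python3 - <<'E'
import cv2
a=cv2.imread('pics/t5.png')
cv2.imwrite('pics/z5.png',cv2.resize(a[165:275,195:365],None,fx=4.7,fy=4.7,interpolation=cv2.INTER_CUBIC))
from h import *
h=cv2.cvtColor(a,cv2.COLOR_BGR2HSV)
m=((h[...,0]>=18)&(h[...,0]<=32)&(h[...,2]>150)&(h[...,1]>70)).astype(np.uint8)
for x0,x1 in((205,232),(248,275)):
    s=np.zeros_like(m);s[214:232,x0:x1]=m[214:232,x0:x1]
    n,l,st,c=cv2.connectedComponentsWithStats(s);k=1+np.argmax(st[1:,4])
    v,u=np.nonzero(l==k);X=p2w('top',np.c_[u,v],33.5)[:,:2]
    d=X-X.mean(0);w=np.linalg.svd(d)[2][0];print(len(u),X.mean(0),np.arctan(-w[0]/w[1]))
d=np.abs(a.astype(int)-cv2.imread('pics/t4.png').astype(int)).max(2);print('maxdiff frames',d[170:270,195:365].max())
d=np.abs(a.astype(int)-cv2.imread('pics/top0.png').astype(int)).max(2);ys,xs=np.nonzero(d[140:300,170:395]>40);print(xs.min()+170,xs.max()+170,ys.min()+140,ys.max()+140)
E
```

```text
21.15 [ 318.3 -477.7  220.2] yaw 0.009 tilt [ 0.007 -0.006 -1.   ] [ 0.9 -0.5  0.6] [-0.02 -0.1   0.05] 35.1
89 [501.15581989 189.33054892] 0.03781751816288828
85 [501.48916848  61.34392382] 0.0505335749360795
maxdiff frames 35
207 394 211 299
```

View pics/z5.png

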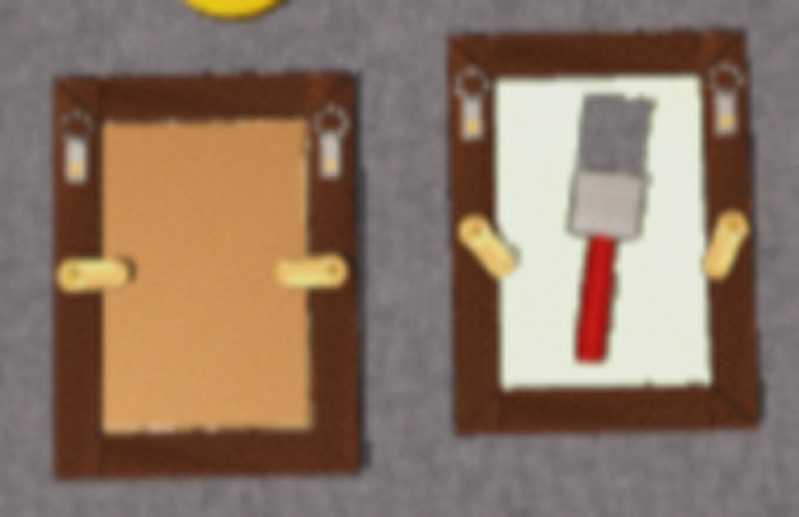

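Both buttons point square in across the rail. The board, the brush and the other frame's buttons look unchanged.

```bash
python3 -c "
from workcell import ctrl
print(ctrl.close_job())"
```

```text
the job is handed in; nothing more can be done
None
```

I turned both turn buttons on the frame with the board fully in, pointing square across the rail onto the board. The job is handed in at about 21 s of the 42 s allowed.

- **How it was done:** I turned each button about its screw with the fingers, then gripped it again near the tip to square it. I did the second grip because the picture suggested the arms were about 0.05 rad short.
- **Squareness:** In the final grips the jaws were at 0.012 rad (left +y, right −y), against a frame yaw of about 0.010 rad. Both arms measured 15.0 mm there. The final top picture reads less square, 0.04 and 0.05 rad. I put that down to coarse pixels and shadow, because the grips agreed with the frame.
- **Everything else:** In that picture the board, brush, the other frame's buttons and the other things on the bench look unmoved. The only strong picture changes outside the two buttons run to the pad's lower right, where the arm's shadow falls. The highest wrist force I read was about 7 N.
- **Disagreement:** The scene camera placed points about 5 mm further out in x than the top camera. The fingers, when in view, showed a similar offset, so I relied on the top camera and the grip contact.

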